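# Put the slide carton away in the bench drawer

### The job

Take the slim upright carton of microscope slides that stands near the bench timer, and put it into the open drawer of the small grey bench drawer unit, standing upright, and let go of it. Then push the drawer fully shut with the carton inside. Leave the bench timer where it is.

Things in the scene. Friction and masses are not known exactly. Their poses are not given: they have to be found in the camera images.
- slide_box_center (a point): Centre of the slide carton: a slim closed cardboard box standing on the worktop, 32 mm thick (its x), 82 mm long (its y), 62 mm tall (its z, up); loose, about 0.12 kg; grasp it across the 32 mm. It and the timer may have exchanged places. The far thicker carton, about 115 x 64 x 60 mm, on the left, is not meant. A water bath 0.33 m tall stands right of the work.
- drawer_front (a point): Middle of the top edge of the drawer front's outer face, 101 mm above the worktop; moves with the drawer. x points level into the unit (the way the drawer shuts), y along the width, z up. The front is 148 mm wide, 12 mm thick and flat over its upper 60 mm; a lip pull stands out 14 mm from it, 70 to 78 mm below this point. The unit is fixed; its top is 4 mm above this point.
- drawer_floor (a point): Point on the drawer's inner floor, mid width, at the inner face of its front wall: 16 mm behind drawer_front in x, 89 mm below it; same axes, moves with it. From here the inside reaches 167 mm in +x and 63 mm to either side; walls 66 mm high. Only x = 0 to (drawer opening - 4 mm) is open from above, the rest is under the unit's top.
- drawer (a joint): Drawer opening in m: 0 fully shut, grows as it comes out to 0.15; starts 0.130 to 0.145. Runs stiffly (about 2 N of friction), stays where left, and stops hard at 0.
- timer: Bench timer lying face up, 66 x 66 x 17 mm, loose; origin at the centre of its underside. Not to be moved.
Not all that is in view belongs to the job. There is more than one size of the part that bears slide_box_center; the job needs the larger.

How it is judged:
By the outcome, as a careful person would: the job done as asked, in the order asked, and still so for the second after the job is handed in, with the robot touching nothing.
It also fails if it takes over 59 s, if anything falls off the work surface, if the arm or the gripper's body presses on something with over 40 N, if the wrist force passes 120 N, or if a joint passes its speed limit or range.

### The arm

A 7-joint arm with a two-finger parallel gripper is mounted at the origin on a cart in front of the work surface, level with it; the furniture and walls round the work are solid. World frame = base frame: x ahead of the robot, y to its left, z up, the work surface at z = 0. Lengths are in m, angles in rad, forces in N, time in s.
With the tool pointing down it reaches from about 0.375 to 0.925 m from the base axis. Payload 3.1 kg.
Tool frame: the origin (TCP) lies on the centre line of the jaws, within the pads' length; the fingertips stand ahead of it and the grasp point (between the pads) lies 3 mm ahead of it (bot.tcp_to_tips is the z of the fingertips in the tool frame, in m); z points along the fingers, y is the line along which they close (so a half turn about z gives the same grasp; the last joint's range is limited). The gripper opens to 85 mm and grips with 20 to 120 N. Pads are 22 mm wide; open, the fingers measure 114 mm over their backs; the gripper's body (76 mm by 85 mm) begins 54 mm behind the grasp point. The pads swing forward as they close: fully open they stand 13 mm farther back than shut.
Start: joints at [-1.378, 0.383, 0.044, 1.598, -0.018, 1.161, -0.05], TCP at [0.186, 0.623, 0.253] pointing down, gripper open.
Joint ranges: [-2.61, 2.61], [-0.41, 2.15], [-1.48, 1.57], [0, 2.5], [-1.57, 4.71], [0.05, 1.97], [-2.85, 2.85]. Speed limits (rad/s): [2.79, 2.79, 3.14, 3.14, 3.14, 3.14, 3.14].

### API

Orientations are given as a rotation vector (axis times angle).
In Python, from cell import bot gives the robot as it stands.
- The arm moves only by the tool send_rows, never from a script. Its argument "motion" is a list of rows, each a list of 5 numbers: the shift along the tool's x, y, z in m, then the turn about the tool's z in rad, then the gripper command: -1 is fully open, 1 is shut, values between are in proportion. In form: [[x, y, z, yaw, hand], ...]. A call has 1 to 10 rows; each row is the pose to reach, as a shift and turn from the pose commanded when the call began, along the tool's axes at that moment; what a row does not reach only later rows make up. A row lasts 1/12 s, in which the tool goes at most 41.7 mm and 7.16 degrees, less where a joint would pass 70% of its speed; a pose out of reach is approached as far as the arm can. A call with a gripper value outside its range is refused whole. The fingers move at their own pace and stop on an object; "force" is the grip in N (left out, the last holds). Time passes only in rows, so rows that repeat a pose let the fingers close. It gives the time, the measured TCP pose, the force, the opening and the grip force at its end, in the units of the state.
- bot.get_state(): the state, without advancing time (a new reading comes with each control period).
- bot.capture(name): name is "side" or "top" or "wrist"; returns a dict with "image" (480x640x3 uint8, red, green, blue), "fovy" (degrees; the focal length in pixels is half the picture's height over the tangent of half this angle, whatever the lens; pixels are square), "cx", "cy" (the principal point, pixels), "world_to_cam" (4x4, takes a point from world to camera coordinates). Camera axes: x right, y down, z forward; pixel columns grow to the right and rows downward; lengths in m; the calibration is good to about 2 mm. The wrist camera is an equidistant fisheye: a pixel r from the principal point sees the ray r / f radians off the axis. A picture is of the moment at which its call begins. There is no depth.
- bot.hand_in(): hands the job in; it is judged then, once.
The state is a dict: "time": time; "joint_positions": joint angles; "dq": joint speeds; "effort": joint torques, N m; "tcp_pos": TCP position; "tcp_rot": TCP orientation; "force": force on the tool from outside, world axes, zero at the start; "torque": the same for the moment, N m; "width": opening from 0.0 (shut) to 1.0 (fully open); "grasp_force": force on a finger pad.
Only numpy, scipy, OpenCV 4.12 (cv2) and the standard library are available. Lean on these libraries where they do the work, as an engineer would, in place of code of your own. Each camera call takes 0.05 s, during which the arm holds its last target. There are 200 camera calls.

## Working session

There is one attempt and no reset: what is moved stays moved. The work goes in short steps, Python scripts to look and compute and a tool call to move; the robot and the scene stay as the last step left them, time stands still between calls to the robot, and variables do not carry over. Pictures are saved under pics/ and viewed, at most 10 in all, crops included, and the job is handed in when it is done.

Besides the shell and the picture viewer there is one more tool, called after "Emit:" as name(argument=value, ...), one argument or row to a line, values as JSON. send_rows: Moves the arm, as the interface text tells. Its arguments: {"type":"object","properties":{"motion":{"type":"array","items":{"type":"array","items":{"type":"number"}}},"force":{"type":"number"}},"required":["motion"]}

```bash
mkdir -p pics; cat > h.py <<'E'
import numpy as np, cv2, pickle
from cell import bot
from scipy.spatial.transform import Rotation as R
def snap(name,fn):
    c=bot.capture(name); cv2.imwrite(f'pics/{fn}.png',c['image'][:,:,::-1]); pickle.dump(c,open(f'pics/{fn}.pkl','wb')); return c
def load(fn): return pickle.load(open(f'pics/{fn}.pkl','rb'))
def ray(c,u,v,fish=False):
    f=240/np.tan(np.radians(c['fovy'])/2); d=np.array([u-c['cx'],v-c['cy']])
    if fish:
        r=np.hypot(*d); a=r/f; q=np.r_[d/max(r,1e-9)*np.sin(a),np.cos(a)]
    else: q=np.r_[d/f,1]
    M=c['world_to_cam']; Rm=M[:3,:3]
    return -Rm.T@M[:3,3], Rm.T@q
def onz(c,u,v,z,fish=False):
    o,d=ray(c,u,v,fish); return o+d*(z-o[2])/d[2]
def proj(c,p):
    f=240/np.tan(np.radians(c['fovy'])/2); q=(c['world_to_cam']@np.r_[p,1])[:3]
    return np.array([c['cx'],c['cy']])+f*q[:2]/q[2]
E
python3 - <<'E'
from h import *
for n in('top','side'):
    c=snap(n,n+'0'); o,d=ray(c,320,240); print(n,c['fovy'],c['cx'],c['cy'],o.round(3),d.round(3))
print(bot.get_state(),bot.tcp_to_tips)
E
```

```text
top 47.095461874041675 320.7912229421199 240.8865117152786 [0.326 0.32  1.067] [ 0.18  -0.005 -0.984]
side 50.507956420168526 324.73648824655993 239.4395635559793 [ 0.365 -0.375  0.681] [ 0.106  0.771 -0.628]
{'time': 0.1, 'joint_positions': array([-1.37776932,  0.38376689,  0.04384588,  1.59942079, -0.01790748,
        1.16119799, -0.04989673]), 'dq': array([ 6.73884932e-04, -8.77749136e-05, -7.90527063e-04, -3.30046171e-03,
        1.21870169e-03,  8.34256539e-04, -8.50997715e-04]), 'effort': array([ 2.68894051e-03, -4.34730256e+01,  1.02936231e+00, -2.50452965e+01,
        1.08951479e-02,  5.59375520e-03, -5.99507899e-06]), 'tcp_pos': array([0.18615566, 0.62193448, 0.25200225]), 'tcp_rot': array([-0.45507759, -3.10822728,  0.00375364]), 'force': array([-0.34389387,  0.11234844, -0.34491715]), 'torque': array([-0.0111979 ,  0.04501929,  0.01337889]), 'grasp_force': 0.0, 'width': 1.0018683105765442} 0.022
```

View pics/top0.png

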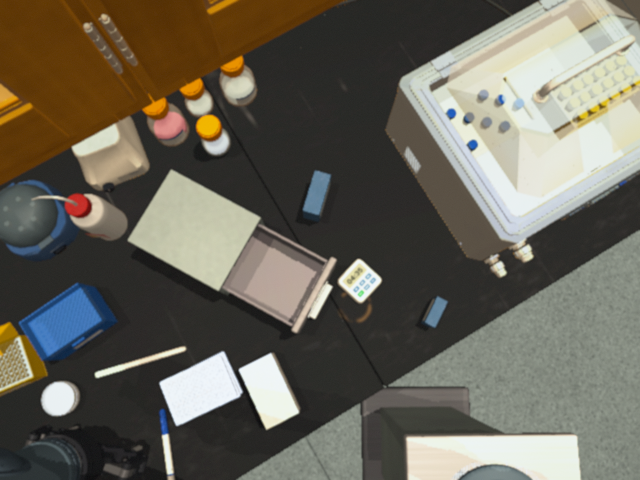

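View pics/side0.png

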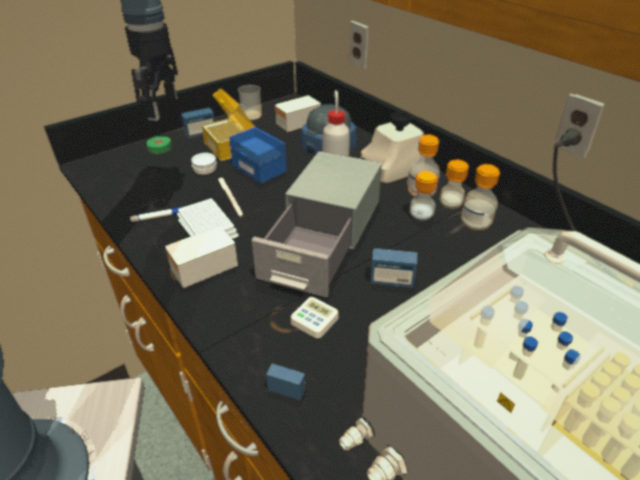

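Candidate cartons: blue at top (316,197) / side (394,267), and blue at top (433,312) / side (286,381). A third blue item sits far away at side (198,122). The first one is visibly larger, with the slim proportions described. I'll confirm this in a crop.

```bash
python3 - <<'E'
from h import *
a=cv2.imread('pics/top0.png');s=cv2.imread('pics/side0.png')
A=cv2.resize(a[160:340,210:450],None,fx=3.3333,fy=3.3333,interpolation=cv2.INTER_CUBIC)
cv2.imwrite('pics/c1.png',A)
B=cv2.resize(s[190:400,240:440],None,fx=2.8,fy=2.8,interpolation=cv2.INTER_CUBIC)
cv2.imwrite('pics/c2.png',B); print(A.shape,B.shape)
E
```

```text
(600, 800, 3) (588, 560, 3)
```

View pics/c1.png

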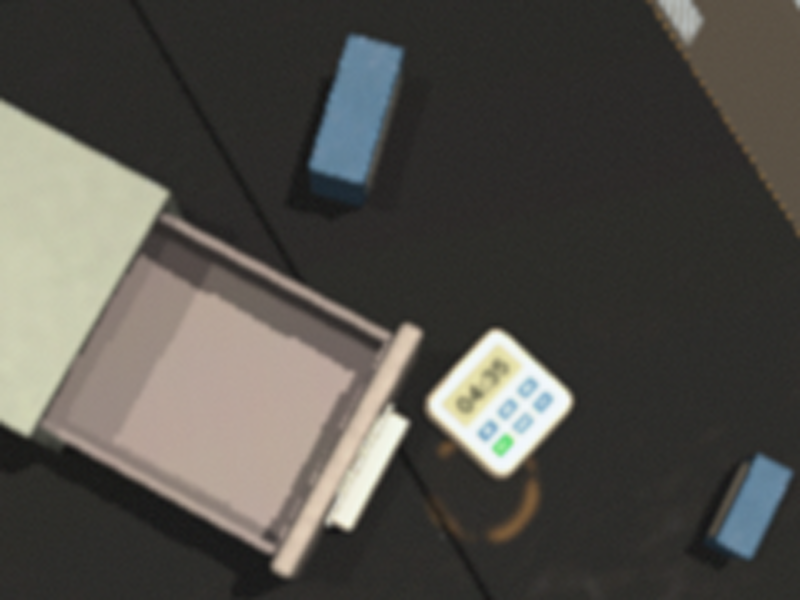

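View pics/c2.png

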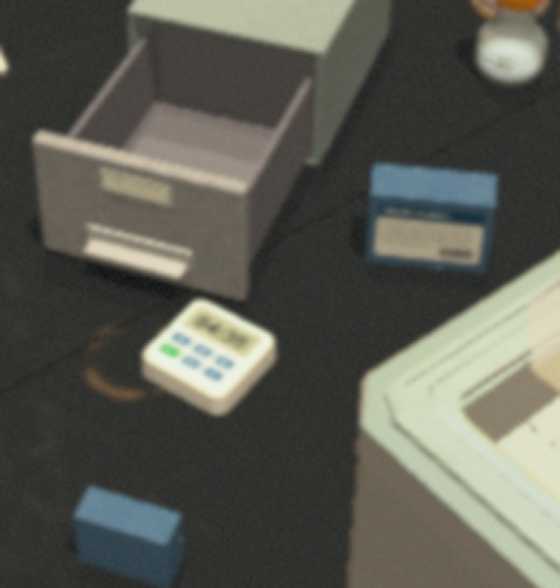

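The larger carton has its top face at crop (350,35), (403,48), (367,180), (311,165). The small one, at (750,507), is a decoy. The front's outer top edge runs from (423,332) to (290,577).

```bash
python3 - <<'E'
from h import *
t=load('top0');s=load('side0')
T=lambda x,y,z:onz(t,210+(x+.5)/3.3333-.5,160+(y+.5)/3.3333-.5,z)
S=lambda x,y,z:onz(s,240+(x+.5)/2.8-.5,190+(y+.5)/2.8-.5,z)
def rect(P,n):
    P=np.array(P);print(n,P.round(4).tolist(),'ctr',P.mean(0).round(4),[round(float(np.linalg.norm(P[i]-P[(i+1)%len(P)])),4) for i in range(len(P))],'dirs',[np.degrees(np.arctan2(*(P[(i+1)%len(P)]-P[i])[1::-1])).round(1) for i in range(len(P))])
rect([T(*p,.062) for p in[(350,35),(403,48),(367,180),(311,165)]],'box top')
rect([S(*p,.062) for p in[(371,165),(496,175),(496,210),(371,200)]],'box side')
rect([T(*p,.062) for p in[(754,455),(792,470),(750,557),(711,541)]],'small')
rect([T(*p,.101) for p in[(423,332),(290,577)]],'front top')
rect([S(*p,.101) for p in[(36,137),(247,188)]],'front side')
rect([T(*p,.105) for p in[(170,192),(22,436)]],'unit top')
rect([S(*p,.105) for p in[(130,7),(326,52)]],'unit side')
rect([T(*p,.017) for p in[(495,328),(574,403),(502,478),(426,403)]],'timer')
st=bot.get_state();print(R.from_rotvec(st['tcp_rot']).as_matrix().round(3).tolist())
E
```

```text
box top [[0.645, 0.3231, 0.062], [0.637, 0.293, 0.062], [0.5602, 0.3144, 0.062], [0.5691, 0.3458, 0.062]] ctr [0.6028 0.3191 0.062 ] [0.0311, 0.0798, 0.0327, 0.0792] dirs [np.float64(-104.9), np.float64(164.5), np.float64(74.0), np.float64(-16.6)]
box side [[0.564, 0.3456, 0.062], [0.645, 0.3233, 0.062], [0.6349, 0.289, 0.062], [0.5562, 0.3104, 0.062]] ctr [0.6    0.3171 0.062 ] [0.084, 0.0357, 0.0816, 0.0361] dirs [np.float64(-15.4), np.float64(-106.4), np.float64(164.8), np.float64(77.4)]
small [[0.4036, 0.1043, 0.062], [0.3952, 0.0839, 0.062], [0.3485, 0.1092, 0.062], [0.3573, 0.13, 0.062]] ctr [0.3762 0.1069 0.062 ] [0.0221, 0.0531, 0.0226, 0.0529] dirs [np.float64(-112.4), np.float64(151.6), np.float64(67.0), np.float64(-29.0)]
front top [[0.4678, 0.2857, 0.101], [0.3401, 0.3569, 0.101]] ctr [0.404  0.3213 0.101 ] [0.1462, 0.1462] dirs [np.float64(150.9), np.float64(-29.1)]
front side [[0.3419, 0.3593, 0.101], [0.4701, 0.2894, 0.101]] ctr [0.406  0.3243 0.101 ] [0.146, 0.146] dirs [np.float64(-28.6), np.float64(151.4)]
unit top [[0.5446, 0.4204, 0.105], [0.4145, 0.4968, 0.105]] ctr [0.4796 0.4586 0.105 ] [0.1509, 0.1509] dirs [np.float64(149.6), np.float64(-30.4)]
unit side [[0.4154, 0.4967, 0.105], [0.5459, 0.4206, 0.105]] ctr [0.4807 0.4586 0.105 ] [0.1511, 0.1511] dirs [np.float64(-30.2), np.float64(149.8)]
timer [[0.4821, 0.2411, 0.017], [0.4381, 0.1967, 0.017], [0.3956, 0.2391, 0.017], [0.439, 0.2817, 0.017]] ctr [0.4387 0.2396 0.017 ] [0.0625, 0.06, 0.0608, 0.0592] dirs [np.float64(-134.8), np.float64(135.0), np.float64(44.5), np.float64(-43.3)]
[[-0.958, 0.287, -0.001], [0.287, 0.958, -0.002], [-0.0, -0.002, -1.0]]
```

```bash
cat >> h.py <<'E'
def rel(p,ydeg):
    s=bot.get_state();M=R.from_rotvec(s['tcp_rot']).as_matrix()
    d=M.T@(np.array(p)-s['tcp_pos']); a=np.radians(ydeg); y=M.T@np.array([np.cos(a),np.sin(a),0])
    yaw=(np.arctan2(-y[0],y[1])+np.pi/2)%np.pi-np.pi/2
    print('shift',d.round(4),'yaw',yaw.round(4),'w',round(s['width'],3),'q7',s['joint_positions'][6].round(2),'t',round(s['time'],2))
E
python3 - <<'E'
from h import *
t=load('top0');print(onz(t,465,255,0.0),onz(t,500,238,.33),onz(t,403,82,.33))
rel([.602,.3185,.25],74.3)
E
```

```text
[0.48839708 0.02980445 0.        ] [0.46106055 0.07036683 0.33      ] [0.69047344 0.194081   0.33      ]
shift [-0.4854 -0.1715  0.0025] yaw -0.0167 w 1.002 q7 -0.05 t 0.1
```

Emit:
send_rows(
  motion=[
    [-0.039,-0.014,0,0,-1],
    [-0.078,-0.028,0,0,-1],
    [-0.117,-0.041,0,0,-1],
    [-0.156,-0.055,0,0,-1],
    [-0.194,-0.069,0,0,-1],
    [-0.232,-0.082,0,0,-1],
    [-0.27,-0.096,0,0,-1],
    [-0.308,-0.109,0,0,-1],
    [-0.346,-0.122,0,0,-1],
    [-0.384,-0.136,0,0,-1],
  ],
)

```text
time: 0.93
tcp_pos: [0.5162, 0.3809, 0.2527]
tcp_rot: [-0.454, -3.108, 0.001]
force: [1.6, 0.5, 0.3]
width: 1.004
grasp_force: 0.0
```

Emit:
send_rows(
  motion=[
    [-0.035,-0.012,0,-0.017,-1],
    [-0.06,-0.022,0,-0.017,-1],
    [-0.085,-0.03,0,-0.017,-1],
    [-0.1,-0.035,0.01,-0.017,-1],
    [-0.101,-0.0355,0.03,-0.017,-1],
    [-0.101,-0.0355,0.06,-0.017,-1],
    [-0.101,-0.0355,0.08,-0.017,-1],
    [-0.101,-0.0355,0.09,-0.017,-1],
    [-0.101,-0.0355,0.09,-0.017,-1],
    [-0.101,-0.0355,0.09,-0.017,-1],
  ],
)

```text
time: 1.77
tcp_pos: [0.6015, 0.3194, 0.1628]
tcp_rot: [-0.428, -3.111, 0.001]
force: [0.2, -0.2, 0.8]
width: 0.998
grasp_force: 0.0
```

```bash
python3 - <<'E'
from h import *
c=snap('wrist','w1'); print(bot.get_state()['tcp_pos'],bot.get_state()['force'])
rel([.602,.3185,.047],74.3)
print(c['fovy'],c['world_to_cam'].round(3).tolist())
E
```

```text
[0.60245822 0.31985645 0.16433936] [0.65886626 0.51714749 0.17302751]
shift [ 0.0002 -0.0016  0.1173] yaw 0.0005 w 1.004 q7 0.85 t 1.82
65.70646984690485 [[0.269, 0.963, -0.001, -0.468], [0.919, -0.257, 0.3, -0.483], [0.289, -0.082, -0.954, 0.146], [0.0, 0.0, 0.0, 1.0]]
```

View pics/w1.png

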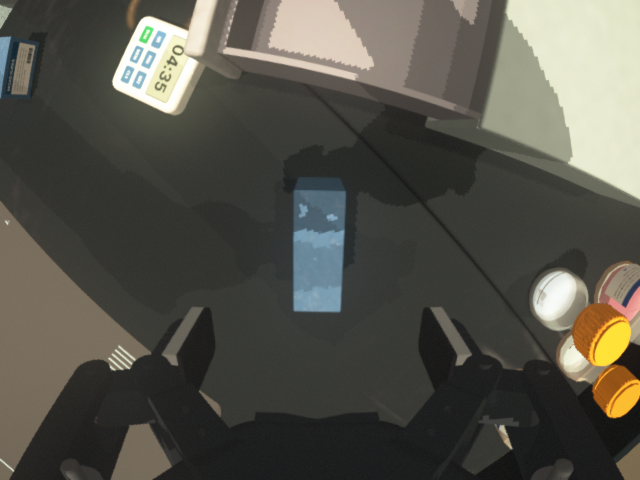

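The carton's top face shows at (293,190), (346,190), (342,312), (294,311), centred between the open jaws. I'll cross-check it against this view.

```bash
python3 - <<'E'
from h import *
c=load('w1'); P=np.array([onz(c,*p,.062,True) for p in[(293,190),(346,190),(342,312),(294,311)]])
print(P.round(4),P.mean(0)); e=(P[2]+P[3]-P[0]-P[1]);print(np.degrees(np.arctan2(e[1],e[0])))
E
```

```text
[[0.5589 0.3156 0.062 ]
 [0.5675 0.3465 0.062 ]
 [0.6468 0.3237 0.062 ]
 [0.6373 0.2927 0.062 ]] [0.60264975 0.31959282 0.062     ]
-16.167435441126923
```

Emit:
send_rows(
  motion=[
    [0,0,0.03,0,-1],
    [0,0,0.06,0,-1],
    [0,0,0.085,0,-1],
    [0,0,0.105,0,-1],
    [0,0,0.116,0,-1],
    [0,0,0.116,0,-1],
    [0,0,0.116,0,0.3],
    [0,0,0.116,0,1],
    [0,0,0.116,0,1],
    [0,0,0.116,0,1],
  ],
  force=40,
)

```text
time: 2.65
tcp_pos: [0.6032, 0.3201, 0.0494]
tcp_rot: [0.428, 3.109, 0.004]
force: [-0.9, -0.0, 0.8]
width: 0.453
grasp_force: 0.0
```

Emit:
send_rows(
  motion=[
    [0,0,0,0,1],
    [0,0,0,0,1],
    [0,0,0,0,1],
    [0,0,0,0,1],
    [0,0,0,0,1],
    [0,0,0,0,1],
  ],
  force=40,
)

```text
time: 3.15
tcp_pos: [0.6032, 0.32, 0.0492]
tcp_rot: [0.429, 3.11, 0.003]
force: [-1.0, -0.3, 6.4]
width: 0.363
grasp_force: 42.1
```

Emit:
send_rows(
  motion=[
    [0,0,-0.01,0,1],
    [0,0,-0.03,0,1],
    [0,0,-0.055,0,1],
    [0,0,-0.08,0,1],
    [0,0,-0.1,0,1],
    [0,0,-0.12,0,1],
    [0,0,-0.13,0,1],
    [0,0,-0.13,0,1],
    [0,0,-0.13,0,1],
  ],
)

```text
time: 3.9
tcp_pos: [0.6015, 0.3193, 0.1771]
tcp_rot: [-0.429, -3.112, 0.0]
force: [0.2, -0.4, -1.8]
width: 0.371
grasp_force: 41.3
```

```bash
python3 - <<'E'
from h import *
s=bot.get_state();print(s['tcp_pos'],s['grasp_force'],s['force'])
rel([.445,.393,s['tcp_pos'][2]],60.4)
E
```

```text
[0.60152107 0.31928579 0.17705006] 41.26931011676788 [ 0.19336397 -0.41681549 -1.75892093]
shift [0.1706 0.0287 0.    ] yaw 0.2429 w 0.371 q7 0.85 t 3.9
```

Emit:
send_rows(
  motion=[
    [0.01,0.002,0,0.02,1],
    [0.03,0.005,0,0.05,1],
    [0.055,0.009,0,0.09,1],
    [0.08,0.013,0,0.13,1],
    [0.105,0.018,0,0.17,1],
    [0.13,0.022,0,0.2,1],
    [0.15,0.025,0,0.23,1],
    [0.165,0.028,0,0.243,1],
    [0.1706,0.0287,0,0.243,1],
    [0.1706,0.0287,0,0.243,1],
  ],
)

```text
time: 4.73
tcp_pos: [0.4424, 0.3937, 0.1752]
tcp_rot: [-0.796, -3.036, 0.005]
force: [0.5, 0.5, -1.1]
width: 0.367
grasp_force: 41.2
```

```bash
python3 - <<'E'
from h import *
s=bot.get_state();print(s['tcp_pos'],s['grasp_force'])
c=snap('top','t2');snap('side','s2')
rel([.445,.393,.0612],60.4)
im=cv2.imread('pics/t2.png')[160:340,130:370]; im=cv2.resize(im,(400,300),interpolation=cv2.INTER_CUBIC)
b=cv2.resize(cv2.imread('pics/s2.png')[120:330,220:420],(400,420),interpolation=cv2.INTER_CUBIC)
o=np.zeros((420,800,3),np.uint8);o[:300,:400]=im;o[:,400:]=b;cv2.imwrite('pics/c3.png',o)
E
```

```text
[0.44235825 0.39365926 0.17523465] 41.209056973457336
shift [0.0013 0.0007 0.1151] yaw -0.0005 w 0.372 q7 0.35 t 4.83
```

View pics/c3.png

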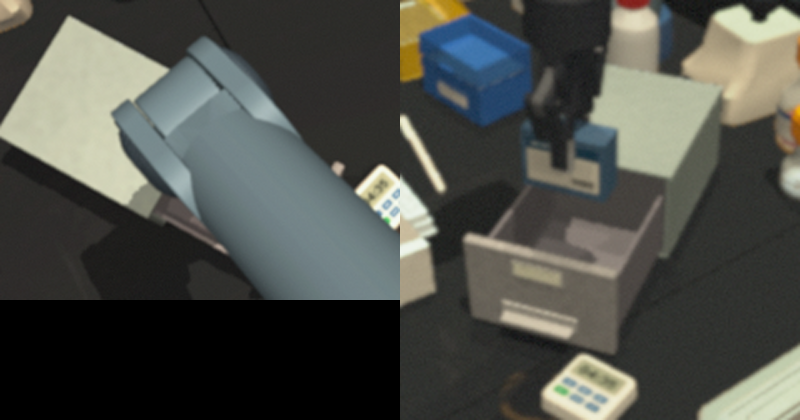

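Emit:
send_rows(
  motion=[
    [0,0,0.015,0,1],
    [0,0,0.035,0,1],
    [0,0,0.055,0,1],
    [0,0,0.075,0,1],
    [0,0,0.09,0,1],
    [0,0,0.1,0,1],
    [0,0,0.106,0,1],
    [0,0,0.11,0,1],
    [0,0,0.112,0,1],
    [0,0,0.112,0,1],
  ],
)

```text
time: 5.67
tcp_pos: [0.4459, 0.3932, 0.0656]
tcp_rot: [0.803, 3.037, 0.001]
force: [-0.3, 0.5, -1.6]
width: 0.368
grasp_force: 41.3
```

Emit:
send_rows(
  motion=[
    [0,0,0,0,1],
    [0,0,0.001,0,1],
    [0,0,0.001,0,1],
  ],
)

```text
time: 5.92
tcp_pos: [0.4457, 0.3936, 0.0649]
tcp_rot: [0.802, 3.037, 0.002]
force: [0.9, -0.1, -1.3]
width: 0.37
grasp_force: 41.3
```

Not in contact yet, so I'll creep down.

Emit:
send_rows(
  motion=[
    [0,0,0.001,0,1],
    [0,0,0.002,0,1],
    [0,0,0.0025,0,1],
    [0,0,0.003,0,1],
    [0,0,0.003,0,1],
  ],
)

```text
time: 6.33
tcp_pos: [0.4453, 0.3932, 0.0612]
tcp_rot: [-0.802, -3.037, 0.0]
force: [0.9, -0.5, -1.0]
width: 0.368
grasp_force: 41.3
```

Emit:
send_rows(
  motion=[
    [0,0,0.001,0,1],
    [0,0,0.0015,0,1],
    [0,0,0.0015,0,1],
  ],
)

```text
time: 6.58
tcp_pos: [0.4457, 0.3939, 0.0611]
tcp_rot: [0.803, 3.037, 0.002]
force: [-0.9, -1.9, 4.1]
width: 0.372
grasp_force: 42.0
```

Contact made (about +5 N), so I release and rise.

Emit:
send_rows(
  motion=[
    [0,0,0,0,0.1],
    [0,0,0,0,-0.1],
    [0,0,0,0,-0.15],
    [0,0,0,0,-0.15],
    [0,0,0,0,-0.15],
    [0,0,0,0,-0.15],
  ],
)

```text
time: 7.08
tcp_pos: [0.4453, 0.393, 0.0596]
tcp_rot: [-0.803, -3.037, 0.0]
force: [-0.4, -0.3, 0.3]
width: 0.575
grasp_force: 0.0
```

Emit:
send_rows(
  motion=[
    [0,0,-0.005,0,-0.15],
    [0,0,-0.015,0,-0.15],
    [0,0,-0.03,0,-0.15],
    [0,0,-0.05,0,-0.15],
    [0,0,-0.075,0,-0.15],
    [0,0,-0.1,0,-0.15],
    [0,0,-0.12,0,-0.15],
    [0,0,-0.13,0,-0.15],
    [0,0,-0.13,0,-0.15],
  ],
)

```text
time: 7.83
tcp_pos: [0.4472, 0.3947, 0.1937]
tcp_rot: [0.802, 3.034, 0.01]
force: [0.5, 0.9, 0.2]
width: 0.573
grasp_force: 0.0
```

```bash
python3 - <<'E'
from h import *
c=snap('wrist','w3');s=bot.get_state();print(s['tcp_pos'],s['force'])
# front-of-drawer stand-off: 50 mm out from front, tips at z .068
u=np.array([.4924,.8704]);F=np.array([.405,.3228])
for d in(-.06,): rel([*(F+d*u),.19],60.4)
b=cv2.resize(c['image'][:,:,::-1],(480,360))
a=cv2.resize(snap('side','s3')['image'][150:330,220:380,::-1],(320,360),interpolation=cv2.INTER_CUBIC)
cv2.imwrite('pics/c4.png',np.hstack([b,a]))
E
```

```text
[0.44610209 0.3938275  0.19151726] [ 0.10746941 -0.01416944 -0.87772911]
shift [ 0.0005 -0.1421  0.001 ] yaw -0.0002 w 0.572 q7 0.34 t 7.88
```

View pics/c4.png

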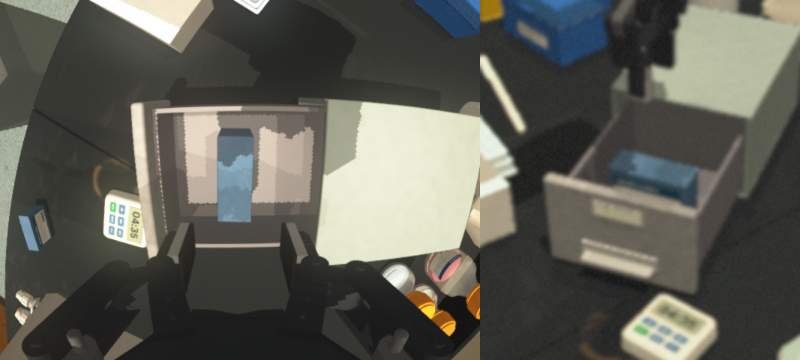

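The carton stands upright in the drawer, released. Next I move out in front of the drawer, with the jaws shut.

Emit:
send_rows(
  motion=[
    [0,-0.015,0,0,1],
    [0,-0.04,0,0,1],
    [0,-0.07,0,0,1],
    [0,-0.1,0,0,1],
    [0,-0.125,0,0,1],
    [0,-0.14,0,0,1],
    [0,-0.145,0,0,1],
    [0,-0.145,0,0,1],
    [0,-0.145,0,0,1],
  ],
)

```text
time: 8.68
tcp_pos: [0.3736, 0.2676, 0.1892]
tcp_rot: [-0.802, -3.037, 0.0]
force: [-0.3, 1.3, -0.1]
width: 0.002
grasp_force: 0.0
```

Emit:
send_rows(
  motion=[
    [0,0,0.015,0,1],
    [0,0,0.035,0,1],
    [0,0,0.06,0,1],
    [0,0,0.08,0,1],
    [0,0,0.095,0,1],
    [0,0,0.1,0,1],
    [0,0,0.1,0,1],
    [0,0,0.1,0,1],
  ],
)

```text
time: 9.35
tcp_pos: [0.3743, 0.268, 0.0899]
tcp_rot: [0.801, 3.037, 0.0]
force: [1.0, 0.8, 0.4]
width: 0.0
grasp_force: 0.0
```

```bash
python3 - <<'E'
from h import *
s=bot.get_state();print(s['tcp_pos'],s['force'])
u=np.array([.4924,.8704]);F=np.array([.405,.3228])
rel([*(F-.0145*u),.092],60.4);rel([*(F+.125*u),.092],60.4)
E
```

```text
[0.37428992 0.26800836 0.0898703 ] [1.0359005  0.79686829 0.38750825]
shift [ 0.0003  0.0483 -0.0021] yaw 0.0006 w 0.0 q7 0.44 t 9.35
shift [ 0.0005  0.1878 -0.0021] yaw 0.0006 w 0.0 q7 0.44 t 9.35
```

Emit:
send_rows(
  motion=[
    [0,0.01,0,0,1],
    [0,0.02,0,0,1],
    [0,0.028,0,0,1],
    [0,0.032,0,0,1],
    [0,0.035,0,0,1],
    [0,0.038,0,0,1],
    [0,0.041,0,0,1],
    [0,0.044,0,0,1],
    [0,0.047,0,0,1],
    [0,0.05,0,0,1],
  ],
)

```text
time: 10.18
tcp_pos: [0.3982, 0.3103, 0.0896]
tcp_rot: [-0.803, -3.037, 0.002]
force: [-0.5, -2.1, 0.5]
width: -0.003
grasp_force: 0.6
```

Emit:
send_rows(
  motion=[
    [0,0.003,0,0,1],
    [0,0.006,0,0,1],
    [0,0.009,0,0,1],
    [0,0.012,0,0,1],
    [0,0.015,0,0,1],
    [0,0.018,0,0,1],
    [0,0.021,0,0,1],
    [0,0.024,0,0,1],
    [0,0.027,0,0,1],
    [0,0.03,0,0,1],
  ],
)

```text
time: 11.02
tcp_pos: [0.4131, 0.3368, 0.0895]
tcp_rot: [-0.802, -3.037, 0.001]
force: [-2.2, -1.4, -0.9]
width: 0.0
grasp_force: 1.1
```

Emit:
send_rows(
  motion=[
    [0,0.004,0,0,1],
    [0,0.008,0,0,1],
    [0,0.012,0,0,1],
    [0,0.016,0,0,1],
    [0,0.02,0,0,1],
    [0,0.024,0,0,1],
    [0,0.028,0,0,1],
    [0,0.032,0,0,1],
    [0,0.036,0,0,1],
    [0,0.04,0,0,1],
  ],
)

```text
time: 11.85
tcp_pos: [0.4331, 0.3719, 0.0898]
tcp_rot: [-0.802, -3.037, -0.0]
force: [-2.3, -1.3, -0.6]
width: -0.003
grasp_force: 1.1
```

Emit:
send_rows(
  motion=[
    [0,0.004,0,0,1],
    [0,0.008,0,0,1],
    [0,0.012,0,0,1],
    [0,0.016,0,0,1],
    [0,0.02,0,0,1],
    [0,0.024,0,0,1],
    [0,0.028,0,0,1],
    [0,0.032,0,0,1],
    [0,0.035,0,0,1],
    [0,0.038,0,0,1],
  ],
)

```text
time: 12.68
tcp_pos: [0.4521, 0.4048, 0.0898]
tcp_rot: [0.803, 3.037, 0.0]
force: [-2.5, -0.6, 0.1]
width: -0.005
grasp_force: 1.1
```

```bash
python3 - <<'E'
from h import *
s=bot.get_state();print(s['tcp_pos'],s['force'])
u=np.array([.4924,.8704]);print((s['tcp_pos'][:2]-[.405,.3228])@u)
a=cv2.resize(snap('side','s5')['image'][120:330,220:420,::-1],None,fx=2.5,fy=2.5,interpolation=cv2.INTER_CUBIC)
cv2.imwrite('pics/c5.png',a)
E
```

```text
[0.45206725 0.40481079 0.08984056] [-2.48495513 -0.64843469  0.06519935]
0.0945581004938306
```

View pics/c5.png

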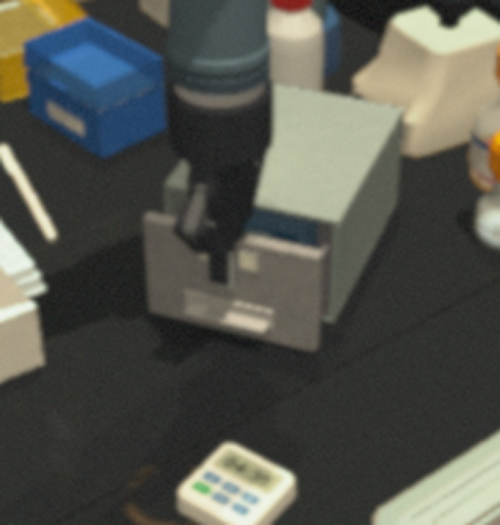

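The drawer is about 3–4 cm from shut and the carton is still in place behind the front. I continue slowly.

Emit:
send_rows(
  motion=[
    [0,0.003,0,0,1],
    [0,0.006,0,0,1],
    [0,0.009,0,0,1],
    [0,0.012,0,0,1],
    [0,0.014,0,0,1],
    [0,0.016,0,0,1],
    [0,0.018,0,0,1],
    [0,0.02,0,0,1],
    [0,0.022,0,0,1],
    [0,0.024,0,0,1],
  ],
)

```text
time: 13.57
tcp_pos: [0.4639, 0.4255, 0.0899]
tcp_rot: [0.803, 3.037, 0.0]
force: [-2.1, -1.1, 1.5]
width: 0.001
grasp_force: 1.1
```

Emit:
send_rows(
  motion=[
    [0,0.0015,0,0,1],
    [0,0.003,0,0,1],
    [0,0.0045,0,0,1],
    [0,0.006,0,0,1],
    [0,0.006,0,0,1],
  ],
)

```text
time: 13.98
tcp_pos: [0.467, 0.4309, 0.0898]
tcp_rot: [0.802, 3.037, 0.001]
force: [0.3, -1.2, 0.6]
width: -0.002
grasp_force: 0.5
```

Emit:
send_rows(
  motion=[
    [0,0.0015,0,0,1],
    [0,0.003,0,0,1],
    [0,0.0045,0,0,1],
    [0,0.006,0,0,1],
    [0,0.006,0,0,1],
  ],
)

```text
time: 14.4
tcp_pos: [0.4686, 0.4338, 0.0895]
tcp_rot: [-0.803, -3.035, 0.007]
force: [-4.2, -6.1, 4.7]
width: -0.002
grasp_force: 3.4
```

Emit:
send_rows(
  motion=[
    [0,0.001,0,0,1],
    [0,0.002,0,0,1],
    [0,0.003,0,0,1],
    [0,0.003,0,0,1],
  ],
)

```text
time: 14.73
tcp_pos: [0.4687, 0.4338, 0.0895]
tcp_rot: [-0.803, -3.032, 0.017]
force: [-7.6, -10.3, 10.1]
width: -0.0
grasp_force: 6.4
```

Hard stop confirmed: the force rises with no travel. I back off, rise clear, and check.

Emit:
send_rows(
  motion=[
    [0,-0.005,0,0,1],
    [0,-0.015,0,0,1],
    [0,-0.03,0,0,1],
    [0,-0.05,0,0,1],
    [0,-0.07,-0.01,0,1],
    [0,-0.08,-0.04,0,1],
    [0,-0.08,-0.07,0,1],
    [0,-0.08,-0.1,0,1],
    [0,-0.08,-0.13,0,1],
    [0,-0.08,-0.13,0,1],
  ],
)

```text
time: 15.57
tcp_pos: [0.4354, 0.3723, 0.2274]
tcp_rot: [0.801, 3.03, 0.022]
force: [1.1, 1.3, 1.3]
width: -0.003
grasp_force: 0.0
```

```bash
python3 - <<'E'
from h import *
s=bot.get_state();print(s['tcp_pos'],s['force'],s['time'])
a=cv2.resize(snap('side','s6')['image'][120:390,200:440,::-1],(533,600),interpolation=cv2.INTER_CUBIC)
b=cv2.resize(snap('wrist','w6')['image'][:,:,::-1],(267,200))
o=np.zeros((600,800,3),np.uint8);o[:,:533]=a;o[:200,533:]=b;cv2.imwrite('pics/c6.png',o)
E
```

```text
[0.43540196 0.37231734 0.22735019] [1.09586282 1.25109472 1.33797312] 15.5667
```

View pics/c6.png

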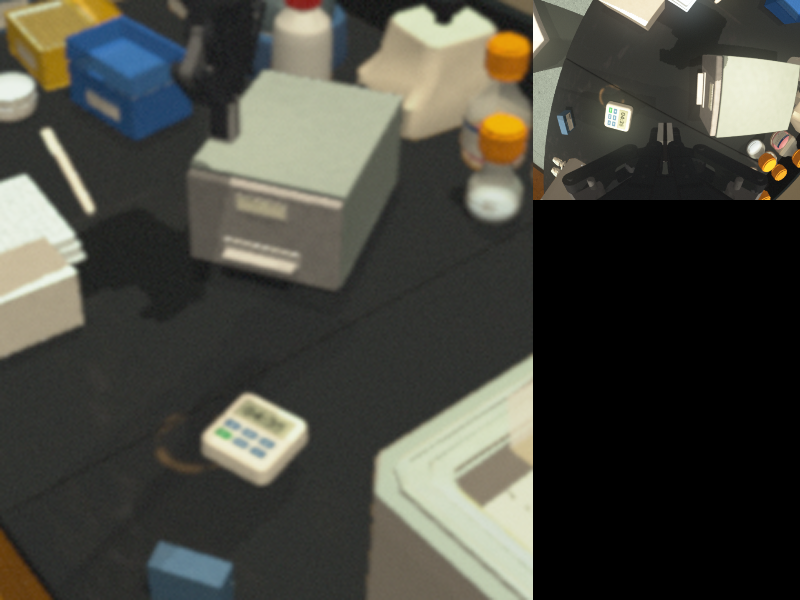

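The drawer is shut flush, with its front at crop (265,225). The timer hasn't moved, at (255,438), and the robot is clear.

```bash
python3 -c "
from cell import bot
print(bot.hand_in())"
```

```text
the job is handed in; nothing more can be done
None
```

The larger slide carton was released standing upright in the drawer, the drawer is pushed fully shut to its stop, the timer is where it was, and the job is handed in at about 16 s; I couldn't see the carton once the drawer had closed.

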